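# Change over a gas manifold: blank the inlet, take off the outlet cap

## Task

Blank off the manifold's open inlet by lowering the loose holed plate over its two locating pins until it rests flush on the flange. Then take the knobbed cap off the outlet: nobody knows whether its thread is right- or left-handed, so try loosening it one way, and if it stops, the other way, and lift it off. Finish still holding the cap upright, about a hand's breadth straight above the outlet, with the plate still flush and the other things on the bench left where they are.

Things in the scene. Friction and masses are not known exactly. Their poses are not given: they have to be found in the camera images.
- plate: Loose aluminium blanking plate, 0.27 kg: 70 mm (x) by 110 mm (y), 10 mm thick, a 12 mm through hole at y = -40 and +40 mm; on top a grip bar in the middle, 14 mm wide (x), 44 mm long (y), from 10 to 42 mm height. Origin: centre of the underside, z up; it starts flat on the bench. Fits either way round (half a turn).
- manifold: Fixed grey block, 100 mm (x) by 320 mm (y), 45 mm high; origin at the centre of its underside. On it, along y: the inlet flange at -105 mm, a round bonnet (52 mm diameter, top 92 mm above the bench) at -3 mm, the capped outlet at +100 mm. A gauge behind the bonnet (85 mm towards +x) reaches 132 mm above the bench.
- inlet_face (a point): Middle of the flat inlet flange's top face, 55 mm above the bench, 90 mm (x) by 116 mm (y); same axes as the manifold. Two upright steel pins, 9.2 mm diameter, 20 mm tall, tapered over the top 6 mm, stand at y = -40 and +40 mm from here: the plate sits here with its y along this y.
- outlet_seat (a point): Middle of the outlet's seat, 65 mm above the bench; same axes as the manifold. The closed cap's rim rests here; the threaded brass stub stands 22 mm above it, inside the cap, its axis vertical.
- cap: Loose brass cap on the outlet, 0.42 kg: round skirt 60 mm diameter, 30 mm high, and on top a round knurled grip knob, 26 mm diameter, from 30 to 60 mm above the rim. Origin: centre of the rim's underside, z up. A small dark rib on the skirt's top, 22 mm from the axis, marks its +y, which starts within 0.06 rad of the manifold's y. About 2 mm of play; it does not rise by itself.
- cap_knob (a point): Middle of the cap's grip knob, 45 mm above the rim. Turned 0.8 rad (45 degrees) the loosening way the cap is free to lift straight up, and stays so up to 1.8 rad; the other way it stops hard within 0.3 rad. It turns easily; when blocked, the knob slips in the fingers. Whether counter-clockwise or clockwise loosens differs from start to start and cannot be seen. Unturned it cannot be pulled off.
- hanger_small: Bystander: small galvanised split-ring pipe hanger lying flat, 70 mm long over its ears, 14 mm high; origin at its middle, underside.
- hanger_large: Bystander: larger split-ring pipe hanger lying flat, 86 mm long over its ears, 14 mm high; origin at its middle, underside.
- wrench: Bystander: open wrench lying flat, 190 mm long; origin near its middle, underside.
- coupling: Bystander: steel pipe coupling standing upright, 42 mm diameter, 42 mm high; origin at the centre of its underside.
- jar: Bystander: grey jar of 68 mm diameter, 85 mm high; origin at the centre of its underside.
- brush: Bystander: hand brush lying flat, 180 mm long; origin near its middle, underside.
Things that resemble listed ones, but are neither listed nor needed, are in the scene too. What is meant by the cap is not pink or red, and is the larger of those in its own colour.

How it is judged:
By the outcome, as a careful person would: the job done as asked, in the order asked, and still so for the second after the job is handed in, while the arm keeps its last pose, push and grip.
It also fails if it takes over 61 s, if anything falls off the work surface, if the arm or the gripper's body presses on something with over 40 N, if the wrist force passes 120 N, or if a joint passes its speed limit or range.

## Robot

A 6-joint arm with a two-finger parallel gripper is mounted at the origin on the work surface. World frame = base frame: x ahead of the robot, y to its left, z up, the work surface at z = 0. Lengths are in m, angles in rad, forces in N, time in s.
With the tool pointing down it reaches from about 0.25 to 0.775 m from the base axis. Payload 4 kg.
Tool frame: the origin (TCP) lies at the very end of the fingers, on their centre line; the grasp point (between the pads) lies pinch_z behind it (pinch_z is the distance from the TCP to the grasp point, in m); z points along the fingers, y is the direction in which the jaws open and shut (so a half turn about z gives the same grasp; the last joint's range is limited). The gripper opens to 94 mm and grips with 3 to 60 N. Pads are 16 mm wide; open, the fingers measure 119 mm over their backs; the gripper's body (75 mm by 177 mm) begins 78 mm behind the grasp point.
Start: joints at [-1.446, 0.087, 1.371, -0, 1.684, -0.103], TCP at [0.124, -0.536, 0.206] pointing down, gripper open.
Joint ranges: [-3.1, 3.1], [-0.76, 2.03], [0.27, 2.55], [-1.08, 4.22], [0.17, 2.65], [-2.57, 2.57]. Speed limits (rad/s): [2.79, 2.79, 3.14, 3.14, 3.14, 3.14].

## Interface

Orientations are given as a rotation vector (axis times angle).
In Python, from bench import * gives the robot as it stands. The module is installed in compiled form; this text tells all that it offers. Calls block until the motion is done:
- move_ptp(position, orientation): joint-space move of the TCP to a pose.
- movel(position, ori=None, vel=0.15, until_force=None): straight line of the TCP; ori=None keeps the orientation; vel is the mean speed in m/s. With until_force (N) it stops when the force on the tool has changed by that much, and returns True; else False.
- move_j(angles): joint-space move.
- release() and grasp(effort=None): open the fingers fully, or close them until they stop; effort is the grip in N (None keeps the last).
- dwell(seconds).
- solve_ik(position, orientation): joint angles nearest the present ones, or None.
- read_camera(name): name is "scene" or "top" or "wrist"; returns a dict with "color" (480x640x3 uint8, blue, green, red), "z_map" (480x640 float32, m along the optical axis (not along the pixel's ray), 0 where there is no reading), "K" (3x3 intrinsics, pixels), "R" (3x3) and "t" (3): a world point X has camera coordinates R X + t; the wrist camera has in their place "tool_from_camera" (4x4, takes a point from camera to tool coordinates, whose origin is the TCP and whose axes are the flange's). Camera axes: x right, y down, z forward; pixel columns grow to the right and rows downward; lengths in m; the calibration is good to about 2 mm. The wrist camera is an equidistant fisheye: a pixel r from the principal point sees the ray r / f radians off the axis. A picture is of the moment at which its call begins: read the wrist's pose just before it.
A pose or a line that the arm cannot do raises MotionError and nothing moves.
- finish_job(): hands the job in, once; it reports no verdict.
Readings, each from a call of its own:
- read_time(): time.
- read_joint_pos(): joint angles.
- read_joint_vel(): joint speeds.
- read_effort(): joint torques, N m.
- read_eef_pos(): TCP position.
- read_ee_rot(): TCP orientation.
- read_wrist_force(): force on the tool from outside, world axes, zero at the start.
- read_torque(): the same for the moment, N m.
- read_gripper_width(): finger opening in m.
Only numpy, scipy, OpenCV 4.12 (cv2) and the standard library are available. Lean on these libraries where they do the work, as an engineer would, in place of code of your own. Each camera call takes 0.05 s, during which the arm holds its last target. There are 200 camera calls.

## Working session

There is one attempt and no reset: what is moved stays moved. The work goes in short steps, each a Python script; the robot and the scene stay as the last script left them, time stands still between calls to the robot, and variables do not carry over. Pictures are saved under pics/ and viewed, about 8 in all and at most 12, crops included, and the job is handed in when it is done.

```bash
mkdir -p pics
python3 - <<'E'
from bench import *
import cv2,numpy as np,pickle
d={}
for n in("scene","top"):
    c=read_camera(n);d[n]=c;cv2.imwrite(f"pics/{n}0.png",c["color"]);print(n,c["K"].tolist(),c["R"].tolist(),c["t"].tolist())
c=read_camera("wrist");print(c["K"],c["tool_from_camera"])
pickle.dump(d,open("d0.pkl","wb"))
print(read_time(),read_eef_pos(),read_ee_rot(),read_gripper_width())
try: print(pinch_z)
except Exception as e: print(e)
E
```

```text
scene [[447.8390185955531, 0.0, 318.52236167448245], [0.0, 447.8390185955531, 239.4330191603996], [0.0, 0.0, 1.0]] [[-0.48581665315818295, 0.8740168204221399, 0.008762256179465187], [0.740104020608388, 0.41667395128099666, -0.5278530638380157], [-0.46500346041022134, -0.2499548278050546, -0.849290507343315]] [0.22582143234071464, -0.35883627477220303, 1.2582090681528564]
top [[555.488411113335, 0.0, 317.94439120939194], [0.0, 555.488411113335, 238.52201428503366], [0.0, 0.0, 1.0]] [[-0.026399643085966304, -0.9994316902680863, -0.020960804679447134], [-0.995596413500174, 0.02817349361381828, -0.08940937133870644], [0.08994909821962727, 0.018508126471052763, -0.995774376545213]] [0.047801392749577724, 0.5224891493343705, 1.4314409471949228]
[[371.64829954   0.         319.60789656]
 [  0.         371.64829954 238.77902977]
 [  0.           0.           1.        ]] [[-6.16039105e-04 -9.57473016e-01 -2.88522171e-01  8.41399886e-02]
 [ 9.99999793e-01 -5.35706722e-04 -3.57387599e-04  7.88001143e-04]
 [ 1.87625716e-04 -2.88522332e-01  9.57473148e-01 -1.79437087e-01]
 [ 0.00000000e+00  0.00000000e+00  0.00000000e+00  1.00000000e+00]]
0.15 [ 0.1241571  -0.53537818  0.20458533] [-3.11954969e+00 -3.56851039e-01  2.36409045e-05] 0.0940249091771891
0.0188
```

View pics/top0.png

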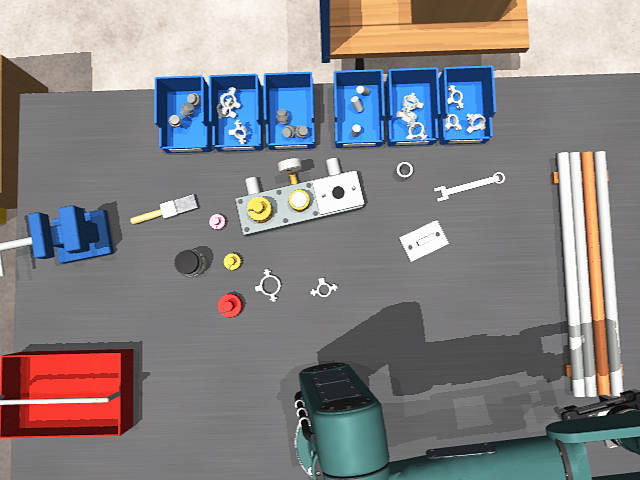

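View pics/scene0.png

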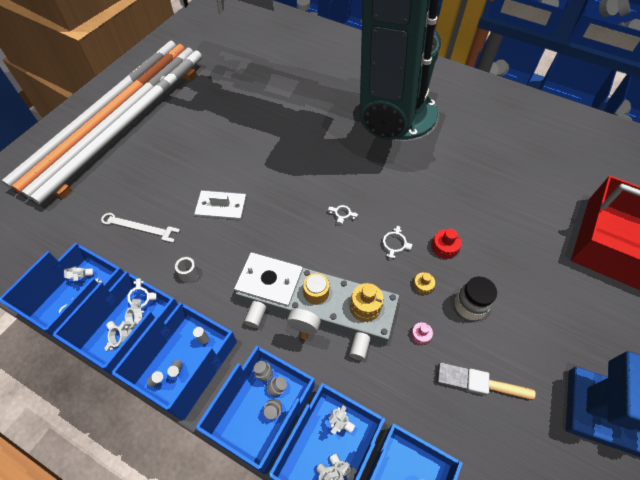

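The top view shows the plate at (425,241), the manifold around (300,203), its inlet at (338,192), the bonnet at (299,200) and the yellow cap at (259,208). The small yellow, pink and red caps are decoys. The scene view agrees.

```bash
cat > h.py <<'E'
import numpy as np,cv2,pickle
from scipy.spatial.transform import Rotation as Ro
def ray(c,uv,z):
    d=c["R"].T@np.linalg.solve(c["K"],np.array([uv[0],uv[1],1.])); o=-c["R"].T@c["t"]
    return o+d*(z-o[2])/d[2]
def heights(c):
    v,u=np.mgrid[:480,:640]; p=np.stack([u,v,np.ones_like(u)],-1)@np.linalg.inv(c["K"]).T*c["z_map"][...,None]
    return (p-c["t"])@c["R"]
def down(yaw): # tool x at angle yaw in world, z down
    return Ro.from_matrix(np.array([[np.cos(yaw),np.sin(yaw),0],[np.sin(yaw),-np.cos(yaw),0],[0,0,-1.]])).as_rotvec()
def rect(pts):
    (c,s,a)=cv2.minAreaRect(pts.astype(np.float32)); b=cv2.boxPoints((c,s,a)); e=[b[1]-b[0],b[2]-b[1]]
    L=max(e,key=np.linalg.norm); return np.array(c),sorted(s),np.arctan2(L[1],L[0])
E
python3 - <<'E'
from h import *
d=pickle.load(open("d0.pkl","rb"))
for n,pl,fl,bo,cp in(("top",(425,241),(330,180),(299,199),(259,207)),("scene",(222,195),(255,275),(316,284),(368,296))):
    c=d[n];X=heights(c);g=c["color"].astype(int);val=g.min(2)
    def comp(m,seed,r=12):
        k,l=cv2.connectedComponents(m.astype(np.uint8)); w=l[seed[1]-r:seed[1]+r,seed[0]-r:seed[0]+r]; w=w[w>0]
        return l==np.bincount(w).argmax()
    def out(nm,m,z):
        v,u=np.nonzero(m); P=np.array([ray(c,q,z)[:2] for q in zip(u,v)]); c0,s,a=rect(P)
        print(n,nm,len(u),"rect c",c0.round(4),np.round(s,4),"ang",round(a,3),"mean",P.mean(0).round(4),"z",np.median(X[m][:,2]).round(4))
    out("plate",comp((X[...,2]<.06)&(val>120),pl),.010)
    out("flange",comp((abs(X[...,2]-.055)<.012)&(val>150),fl),.055)
    yel=(g[...,2]-g[...,0]>60)
    R=np.hypot(*(X[...,:2]-ray(c,cp,.11)[:2]).transpose(2,0,1))
    out("knobtop",(X[...,2]>.117)&(R<.05),.125)
    out("capall",yel&(R<.07)&(X[...,2]>.085)&(X[...,2]<.102),.095)
    R=np.hypot(*(X[...,:2]-ray(c,bo,.09)[:2]).transpose(2,0,1))
    out("bonnet",(abs(X[...,2]-.092)<.006)&(R<.04),.092)
E
```

```text
top plate 137096 rect c [0.5552 0.045 ] [1.2897 1.7391] ang 1.551 mean [0.552 0.18 ] z -0.0006
top flange 2680 rect c [0.617  0.0792] [0.0979 0.32  ] ang -1.367 mean [0.6213 0.0517] z 0.0506
top knobtop 92 rect c [0.5964 0.1792] [0.0247 0.0248] ang -0.03 mean [0.5976 0.1793] z 0.1241
top capall 325 rect c [0.5971 0.1793] [0.0579 0.0584] ang -0.019 mean [0.5961 0.178 ] z 0.0943
top bonnet 235 rect c [0.6179 0.0795] [0.0465 0.0486] ang -0.495 mean [0.6176 0.0797] z 0.0908
scene plate 1072 rect c [ 0.5123 -0.2436] [0.0748 0.1142] ang -1.153 mean [ 0.5132 -0.243 ] z 0.0091
scene flange 3563 rect c [0.6238 0.0806] [0.0969 0.3207] ang -1.371 mean [0.6317 0.0553] z 0.0523
scene knobtop 158 rect c [0.6013 0.1806] [0.0269 0.0269] ang 1.221 mean [0.6011 0.1805] z 0.1237
scene capall 538 rect c [0.6015 0.1807] [0.0602 0.0627] ang 0.014 mean [0.606  0.1815] z 0.0939
scene bonnet 345 rect c [0.6217 0.0807] [0.0467 0.0474] ang 0.511 mean [0.6216 0.08  ] z 0.0906
```

```bash
cat >> h.py <<'E'
def wcast(c,T,uv,z):
    """wrist pixel -> world point on plane z; T = 4x4 tool pose"""
    K=c["K"]; a=np.array([(uv[0]-K[0,2])/K[0,0],(uv[1]-K[1,2])/K[1,1]]); r=np.hypot(*a)
    d=np.array([*(np.sin(r)*a/max(r,1e-9)),np.cos(r)]); M=T@c["tool_from_camera"]
    d=M[:3,:3]@d; o=M[:3,3]; return o+d*(z-o[2])/d[2]
def tool(p,r):
    T=np.eye(4);T[:3,:3]=Ro.from_rotvec(r).as_matrix();T[:3,3]=p;return T
E
python3 - <<'E'
from bench import *
from h import *
p=[.511,-.2435,.13]
print(solve_ik(p,down(1.988)))
move_ptp(p,down(1.988))
T=tool(read_eef_pos(),read_ee_rot()); c=read_camera("wrist"); c["T"]=T
pickle.dump(c,open("w1.pkl","wb")); cv2.imwrite("pics/w1.png",c["color"]); print(read_time(),T)
E
```

```text
[-5.44843488e-01  1.49186221e-01  1.45227722e+00 -4.44089210e-16
  1.54012922e+00 -9.62047161e-01]
1.9833 [[-4.03733997e-01  9.14876395e-01  2.05502249e-04  5.10686804e-01]
 [ 9.14876173e-01  4.03734043e-01 -6.40770909e-04 -2.44489674e-01]
 [-6.69194433e-04 -7.06918892e-05 -9.99999774e-01  1.30269072e-01]
 [ 0.00000000e+00  0.00000000e+00  0.00000000e+00  1.00000000e+00]]
```

View pics/w1.png

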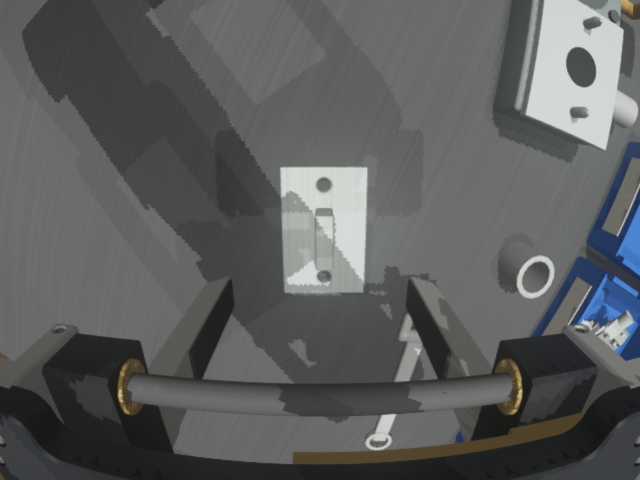

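The wrist view shows the plate centred at (324,230), with holes at (324,185) and (324,276), lying upright between the fingers. I'll cast its holes and then grasp.

```bash
cat >> h.py <<'E'
def dark(c,seed,r=14,thr=.6):
    """sub-pixel centroid of the dark blob nearest the seed on a light face"""
    x,y=map(int,seed); w=c["color"][y-r:y+r+1,x-r:x+r+1].min(2); m=(w<thr*np.median(w)).astype(np.uint8)
    n,l,s,ce=cv2.connectedComponentsWithStats(m); i=1+min(range(n-1),key=lambda i:np.hypot(*(ce[i+1]-r)) if s[i+1,4]>15 else 99)
    return ce[i]+[x-r,y-r],s[i]
E
python3 - <<'E'
from bench import *
from h import *
c=pickle.load(open("w1.pkl","rb"))
P=[]
for s in((324,185),(324,276)):
    uv,st=dark(c,s,11); P.append(wcast(c,c["T"],uv,.010)[:2]); print(uv,st,P[-1])
d=P[0]-P[1]; m=(P[0]+P[1])/2; print("mid",m,"len",np.hypot(*d),"ang",np.arctan2(d[1],d[0]))
m8=(c["color"].min(2)>110)[150:310,260:390]
v,u=np.nonzero(m8); Q=np.array([wcast(c,c["T"],(a+260,b+150),.01)[:2] for a,b in zip(u,v)]); print(rect(Q))
E
```

```text
[323.36231884 184.12318841] [  4   4  14  13 138] [ 0.49690867 -0.20704018]
[326.88888889 274.66666667] [10  7  7  7 27] [ 0.53177473 -0.27802051]
mid [ 0.5143417  -0.24253034] len 0.07908128487157728 ang 2.02738513978212
(array([ 0.52491182, -0.24443868]), [0.09274104237556458, 0.13810265064239502], np.float32(-1.132658))
```

Run:
```python
from bench import *
from h import *
o=down(1.993)
movel([.5135,-.243,.05],o,vel=.15)
print(movel([.5135,-.243,.0135],o,vel=.06,until_force=15),read_eef_pos())
grasp(45); print(read_gripper_width(),read_wrist_force())
movel([.5135,-.243,.2],o,vel=.2); print(read_gripper_width(),read_wrist_force())
yd=np.array([-np.sin(.205),np.cos(.205)]); t=np.array([.6195,.0801])-.102*yd; print(t)
move_ptp([*t,.2],down(1.775)); dwell(.2)
T=tool(read_eef_pos(),read_ee_rot()); c=read_camera("wrist"); c["T"]=T
pickle.dump(c,open("w2.pkl","wb")); cv2.imwrite("pics/w2.png",c["color"]); print(read_time(),T,read_gripper_width())
```

```text
False [ 0.51358843 -0.24303641  0.01349597]
0.01366624345913339 [ 0.42544381  0.16114424 -0.59866493]
0.013944726242884231 [ 1.44815827 -0.69146408 -1.80030431]
[ 0.64026385 -0.01976422]
6.9667 [[-2.00580284e-01  9.79677268e-01  1.85389631e-05  6.39939407e-01]
 [ 9.79677216e-01  2.00580280e-01 -3.22321562e-04 -2.14161885e-02]
 [-3.19489657e-04 -4.64891507e-05 -9.99999948e-01  2.00147021e-01]
 [ 0.00000000e+00  0.00000000e+00  0.00000000e+00  1.00000000e+00]] 0.013737604584994161
```

View pics/w2.png

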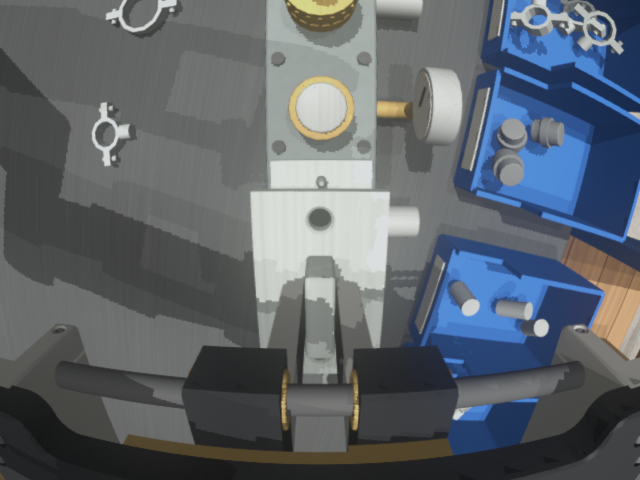

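The held plate's visible hole is at (319,218), the nearer pin just beyond it at (321,182), and the bonnet at (321,108).

Run:
```python
from h import *
c=pickle.load(open("w2.pkl","rb"));T=c["T"];Ti=np.linalg.inv(T)
uv,s=dark(c,(319,218),18); print("hole",uv,s); h=wcast(c,T,uv,T[2,3]-.0035)
print("hole tool",(Ti@[*h,1])[:3])
g=cv2.resize(c["color"][150:260,230:410],None,fx=4,fy=4,interpolation=cv2.INTER_CUBIC);cv2.imwrite("pics/w2c.png",g)
# bonnet top: bright disc
w=c["color"][78:138,290:352]; m=(w.min(2)>150).astype(np.uint8); n,l,st,ce=cv2.connectedComponentsWithStats(m); i=1+st[1:,4].argmax()
b=wcast(c,T,ce[i]+[290,78],.092); print("bonnet",ce[i]+[290,78],st[i],b)
yd=np.array([-np.sin(.204),np.cos(.204)])
p=wcast(c,T,(321,181),.075); print("pin top",p,"predicted",b[:2]-.062*yd, "inlet from pin",p[:2]-.04*yd)
# edges of the plate far edge at top plane
for q in((251,191),(390,191)): print("plate corner tool",(Ti@[*wcast(c,T,q,T[2,3]-.0035),1])[:2])
```

```text
hole [319.43962848 217.6873065 ] [  8   9  22  18 323]
hole tool [ 0.03981543 -0.00051172  0.0034873 ]
bonnet [320.93356643 106.71278721] [   6    4   51   50 2002] [0.62016868 0.07842602 0.092     ]
pin top [0.63233381 0.01955855 0.075     ] predicted [0.63272914 0.01771164] inlet from pin [ 0.64043733 -0.01961201]
plate corner tool [ 0.05379992 -0.0349312 ]
plate corner tool [0.0537672  0.03501886]
```

View pics/w2c.png

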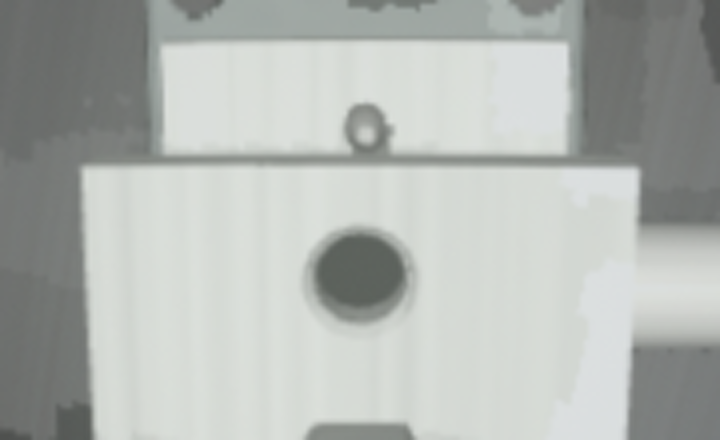

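Run:
```python
from bench import *
from h import *
o=down(1.774); g=np.array([.6404,-.0191,.0995]); cmd=g.copy()
for k in range(2):
    movel(cmd,o,vel=.12); dwell(.2); e=g-read_eef_pos(); print(e); cmd[:2]+=e[:2]
movel(cmd,o,vel=.1); dwell(.2)
T=tool(read_eef_pos(),read_ee_rot()); c=read_camera("wrist"); c["T"]=T
pickle.dump(c,open("w3.pkl","wb")); cv2.imwrite("pics/w3.png",cv2.resize(c["color"][140:280,230:410],None,fx=4,fy=4)); print(read_time(),T[:3,3],cmd,read_wrist_force())
```

```text
[-6.54867174e-04  7.54301309e-05 -1.25811761e-03]
[ 6.81540089e-04 -8.42070368e-05  5.92140935e-05]
9.1083 [ 0.64041301 -0.01909267  0.09946459] [ 0.64042667 -0.01910878  0.0995    ] [ 0.33450163  0.4776641  -2.55620584]
```

View pics/w3.png

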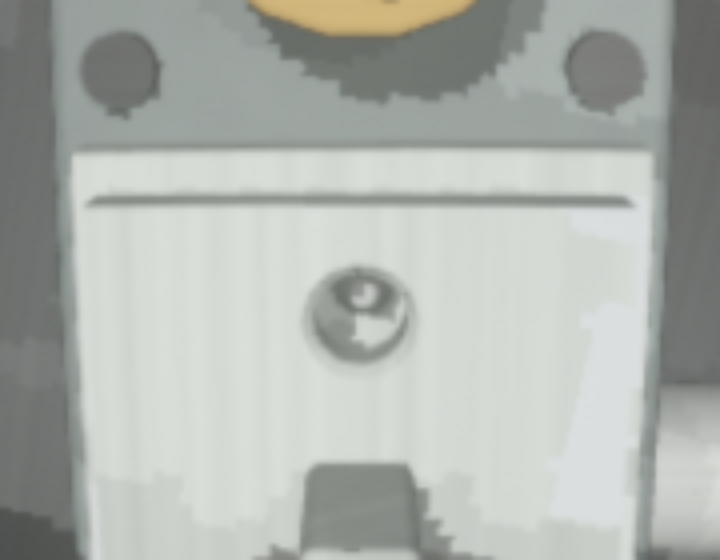

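The pin tip shows through the hole, at about (320.8,213.2), with the hole centre at (319.8,218.8). The plate and flange edges are parallel.

Run:
```python
from bench import *
from h import *
c=pickle.load(open("w3.pkl","rb"));T=c["T"]
off=-1*np.array([.5-.125,.5-.125]) 
h=wcast(c,T,np.array([319.75,218.75])+off,.096); p=wcast(c,T,np.array([320.75,213.25])+off,.075)
d=(T[:3,:3].T@(p-h)); print("pin-hole in tool",d)
dw=(p-h)[:2]
cmd=np.array([.64043,-.01911]) + dw*(np.hypot(*dw)<.003); o=down(1.774); print(dw)
z=.0995
hit=movel([*cmd,.080],o,vel=.03,until_force=12); print(hit,read_eef_pos(),read_wrist_force())
if not hit:
    hit=movel([*cmd,.0665],o,vel=.03,until_force=12); print(hit,read_eef_pos(),read_wrist_force())
print(read_time())
```

```text
pin-hole in tool [-0.0019113   0.00055689  0.02099986]
[ 0.00092955 -0.00175874]
False [ 0.64149116 -0.02087992  0.08014153] [ 0.02269245 -0.27466756 -2.61879699]
True [ 0.64146665 -0.02085348  0.06832292] [ 0.47093405 -0.16754577  2.3992143 ]
10.3333
```

```bash
python3 - <<'E'
from bench import *
from h import *
o=down(1.774); p=read_eef_pos()
release(); print(read_wrist_force())
movel([p[0],p[1],.2],o,vel=.2)
move_ptp([.600,.1795,.2],down(1.774+.05)); dwell(.2)
T=tool(read_eef_pos(),read_ee_rot()); c=read_camera("wrist"); c["T"]=T; print(read_time(),T[:3,3],read_joint_pos())
pickle.dump(c,open("w4.pkl","wb")); cv2.imwrite("pics/w4.png",c["color"])
t=read_camera("top"); cv2.imwrite("pics/t4.png",t["color"]); pickle.dump(t,open("t4.pkl","wb"))
s=read_camera("scene"); pickle.dump(s,open("s4.pkl","wb"))
E
python3 - <<'E'
from h import *
s=pickle.load(open("s4.pkl","rb")); X=heights(s)
yd=np.array([-.2026,.9793]);xd=np.array([.9793,.2026]); d=X[...,:2]-[.6416,-.0216]; a=d@xd;b=d@yd
for i in(-.024,.024):
  for j in(-.047,-.02,.02,.047):
    m=(abs(a-i)<.007)&(abs(b-j)<.006); print(i,j,m.sum(),np.median(X[m][:,2]).round(4))
E
python3 -c "
import cv2,numpy as np
s=__import__('pickle').load(open('s4.pkl','rb'))['color'][235:355,215:415];a=cv2.resize(s,(500,300))
w=cv2.imread('pics/w4.png')
o=np.zeros((600,640,3),np.uint8);o[:300,:500]=a;o[300:]=w[100:400];cv2.imwrite('pics/v4.png',o)"
```

```text
[ 0.73473451 -0.24231575 -0.56546999]
13.5167 [0.60058758 0.17768315 0.19979618] [ 1.97610881e-01  2.59624493e-01  1.18310995e+00 -2.41061355e-04
  1.69896652e+00 -5.31745707e-02]
-0.024 -0.047 35 0.064
-0.024 -0.02 18 0.064
-0.024 0.02 36 0.0642
-0.024 0.047 36 0.0641
0.024 -0.047 37 0.0643
0.024 -0.02 41 0.0637
0.024 0.02 39 0.064
0.024 0.047 39 0.0639
```

View pics/v4.png

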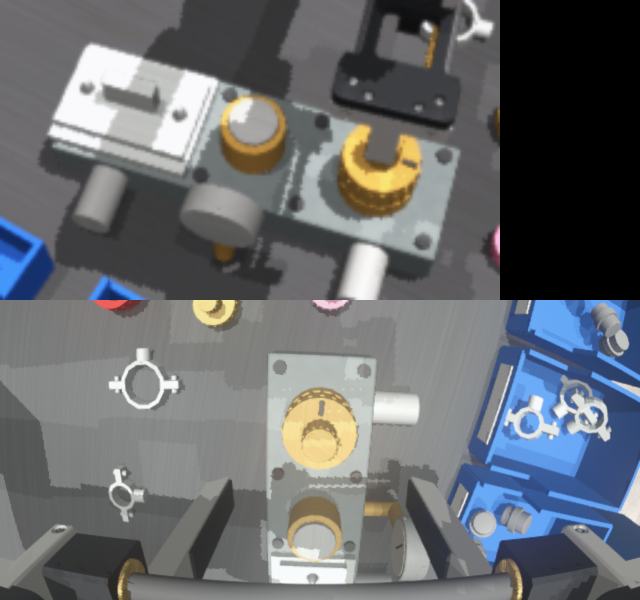

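Run:
```python
from h import *
c=pickle.load(open("w4.pkl","rb"));T=c["T"]; g=c["color"].astype(int)
y=(g[...,2]-g[...,0]>60)[180:275,275:365].astype(np.uint8); n,l,s,ce=cv2.connectedComponentsWithStats(y);i=1+s[1:,4].argmax()
v,u=np.nonzero(l==i); h=cv2.convexHull(np.stack([u+275,v+180],1).astype(np.int32))
(x,yy),r=cv2.minEnclosingCircle(h); print(x,yy,r,s[i])
for z in(.08,.095): print(z,wcast(c,T,(x,yy),z))
rib=wcast(c,T,(321,208),.097); print("rib",rib)
```

```text
318.5 228.5 40.2058219909668 [   7    9   76   80 4530]
0.08 [0.59861248 0.17978087 0.08      ]
0.095 [0.59764577 0.1837461  0.095     ]
rib [0.59532993 0.20073289 0.097     ]
```

Run:
```python
from bench import *
from h import *
o=down(1.774); g=np.array([.600,.1792,.14]); cmd=g.copy()
movel(cmd,o,vel=.12); dwell(.15); cmd[:2]+=(g-read_eef_pos())[:2]
print(movel([cmd[0],cmd[1],.101],o,vel=.06,until_force=12),read_eef_pos())
grasp(30); dwell(.2); print("w",read_gripper_width(),read_wrist_force(),read_torque())
j0=np.array(read_joint_pos()); np.save("j0.npy",j0)
for k in range(1,6):
    j=j0.copy(); j[5]-=.1*k; move_j(j); print(k,read_torque().round(3),np.round(read_wrist_force(),2),read_time())
c=read_camera("wrist"); cv2.imwrite("pics/w5.png",c["color"][120:320,200:440]); pickle.dump(c,open("w5.pkl","wb"))
```

```text
False [0.59938254 0.17904863 0.10120294]
w 0.02546648092492224 [ 1.63419177  1.04618491 -1.09280057] [ 0.11580316 -0.4558491   0.01835004]
1 [-0.019 -0.056  0.064] [-0.19 -0.58  0.61] 16.725
2 [-0.035  0.002  0.075] [-0.86  1.04  0.28] 16.975
3 [-0.084  0.045  0.058] [-0.07 -0.45  0.76] 17.225
4 [-0.051  0.017  0.107] [-1.16 -0.12  0.42] 17.475
5 [-0.03   0.026  0.062] [-1.    0.24  0.21] 17.725
```

View pics/w5.png

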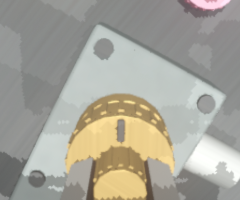

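The manifold is turned about 0.5 rad in the tool's view, while the rib is still at the tool's centre line (full-image u≈321). The cap turned with the fingers past 0.3 rad, so counter-clockwise loosens it. I'll carry on to 1.2 rad and lift a little.

Run:
```python
from bench import *
from h import *
j0=np.load("j0.npy")
for a in(.8,1.0,1.2):
    j=j0.copy(); j[5]-=a; move_j(j); print(a,read_torque().round(3),np.round(read_wrist_force(),2))
grasp(45); dwell(.2)
p=np.array(read_eef_pos()); print(p,read_ee_rot())
print(movel([p[0],p[1],p[2]+.03],None,vel=.05,until_force=25),read_eef_pos(),read_wrist_force(),read_gripper_width())
print(movel([p[0],p[1],p[2]+.1],None,vel=.1,until_force=25)); dwell(.3); print(read_eef_pos(),read_wrist_force(),read_gripper_width(),read_time())
T=tool(read_eef_pos(),read_ee_rot()); print(T[:3,0],T[:3,2])
c=read_camera("wrist");s=read_camera("scene"); pickle.dump((c,s,T),open("w6.pkl","wb"))
o=np.zeros((600,640,3),np.uint8);o[:300,:500]=cv2.resize(s["color"][215:335,225:425],(500,300));o[300:]=c["color"][100:400];cv2.imwrite('pics/v6.png',o)
X=heights(s); yd=np.array([-.2026,.9793]);xd=np.array([.9793,.2026]); d=X[...,:2]-[.6416,-.0216]; a=d@xd;b=d@yd
print([np.median(X[(abs(a-i)<.007)&(abs(b-q)<.006)][:,2]).round(4) for i in(-.024,.024) for q in(-.047,.047)])
```

```text
0.8 [-0.051 -0.007  0.027] [0.21 0.65 0.42]
1.0 [ 0.014 -0.097  0.086] [-0.34 -0.44 -0.33]
1.2 [-0.05  -0.092  0.008] [ 0.26 -0.28 -0.32]
[0.59955618 0.17906364 0.10101686] [2.64298049e-01 3.12964757e+00 3.28036636e-04]
False [0.5993461  0.17901454 0.13090147] [ 0.53800099  0.48017422 -4.98745637] 0.025085769239917607
False
[0.59927446 0.17901251 0.20024233] [ 0.52550564  0.26202383 -5.31709099] 0.025249048387125602 21.1
[-9.85994005e-01  1.66779813e-01  5.61513529e-04] [-5.85191991e-04 -9.28311662e-05 -9.99999824e-01]
[np.float64(0.0639), np.float64(0.064), np.float64(0.0644), np.float64(0.0641)]
```

View pics/v6.png

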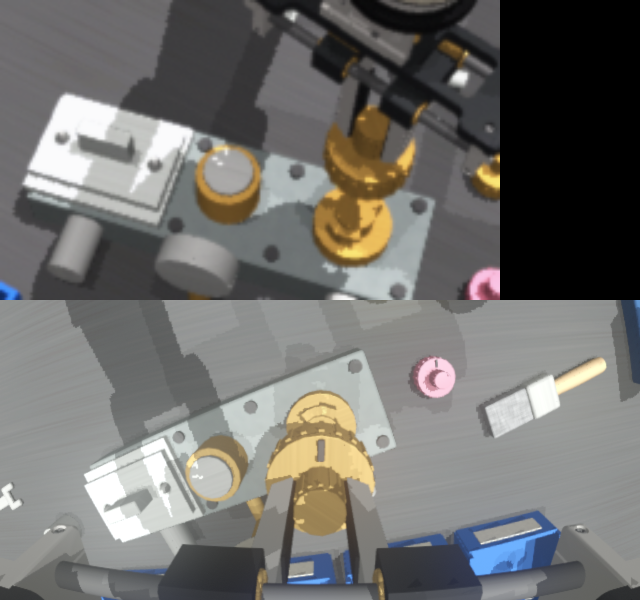

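The cap is upright in the fingers about 100 mm above the bare stub. The plate is flat on the flange with its pins showing.

Run:
```python
from bench import *
print(read_gripper_width(),read_eef_pos(),read_joint_vel().round(4)); finish_job(); print(read_time())
```

```text
0.02485114651483214 [0.59945797 0.1790228  0.20064233] [-0.0004 -0.0019 -0.005   0.001   0.0008 -0.0006]
the job is handed in; nothing more can be done
the job is handed in; nothing more can be done
```

The blanking plate is on the inlet and the cap is off. I handed the job in with the cap held upright about 0.10 m straight above the outlet. The clock read 21.1 s of the 61 s just before the last pictures.

- **Plate:** I lowered it over both pins until contact. After release, the heights I measured at its corners agreed to within about 0.5 mm, reading 64 mm where 65 mm is flush, which is within the camera calibration. They were unchanged after the cap was lifted, and both pins show through the holes.
- **Cap:** The first direction I tried, counter-clockwise, was the loosening one. At 0.5 rad the rib had turned with the fingers, so I went on to 1.2 rad and lifted it off freely. The wrist force after lifting was about -5 N, and the grip held at 25 mm.
- **Bystanders:** I did not touch any on purpose and felt no unexpected contact force. I did not measure each one again at the end.

No check failed. The top and scene cameras differed by about 4 mm, so I corrected positions with the wrist camera.

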